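# Screw down the mould press with its bar

## Task

Close the mould press: take the plain steel bar out of the wooden tool block, stand it in one of the holes of the press's collar and push the collar round clockwise (seen from above) as far as is handy under the yoke, then lift the bar out, move it to another hole further back and go on, until the collar's lug is up against the stop. Leave the bar standing in its hole.

Things in the scene. Friction and masses are not known exactly. Their poses are not given: they have to be found in the camera images.
- bar_mid (a point): Middle of the steel bar (half-way up, on its axis), z along it, upwards. A plain straight round rod, diameter 14 mm, 150 mm long, 0.18 kg, its foot tapered to 8 mm over the last 6 mm. It starts upright in one of the tool block's holes with 90 mm standing out; the other holes hold dark wooden tools about as tall, one with a round knob head, one with a flat paddle head 42 mm wide.
- block: Fixed wooden tool block left of the press, 200 x 64 x 60 mm (x, y, z); origin at the centre of its underside. Three upright holes 40 mm deep in a row along its x axis, 65 mm apart, the middle one at its centre; which tool is in which hole varies. Its x axis lies within 20 degrees of the robot's x.
- collar_top (a point): Centre of the collar's top, on its axis, 137 mm above the table; z up, x (turns with it) towards its lug, a tab 12 mm wide reaching 79 mm from the axis. Steel ring, diameter 132, height 36 mm. Eight upright holes in its top, diameter 20, depth 30 mm, 48 mm from the axis, at 22.5, 67.5, 112.5 ... degrees from the lug. Turns with light friction (2 N at a hole), stays where left.
- yoke_mid (a point): Middle of the fixed yoke's top, on the collar's axis, 163 mm above the table: a strap 24 mm wide, 8 thick, along this y axis across the collar, 18 mm above it, to columns at 100 mm (nuts up to 173 mm high). A bar in a hole meets it 23 degrees from its middle line: sweeps up to 130 degrees. -x is the front (robot side, within 25 degrees), where a fixed stop stands 74 mm from the axis.
- collar (a joint): Turn of the collar in rad, growing clockwise seen from above. Starts between 0 and 0.21 (lug nearly at the back, right of the press's middle) and ends at 2.79, where the lug, having come round by the right side, meets the stop at the front: its middle is then 9.5 degrees anticlockwise of the stop's. The press's spindle sinks as it grows.

How it is judged:
By the outcome, as a careful person would: the job done as asked, in the order asked, and still so for the second after the job is handed in, with the robot touching nothing.
It also fails if it takes over 56 s, if anything falls off the work surface, if the arm or the gripper's body presses on something with over 40 N, if the wrist force passes 120 N, or if a joint passes its speed limit or range.

## Robot

A 7-joint arm with a two-finger parallel gripper is mounted at the origin on the work surface. World frame = base frame: x ahead of the robot, y to its left, z up, the work surface at z = 0. Lengths are in mm, angles in degrees, forces in N, time in s.
With the tool pointing down it reaches from about 425 to 950 mm from the base axis. Payload 4.7 kg.
Tool frame: the origin (TCP) lies on the centre line of the jaws, within the pads' length; the fingertips stand 19 mm ahead of it and the grasp point (between the pads) is the TCP; z points along the fingers, y is the line along which they close (so a half turn about z gives the same grasp; the last joint's range is limited). The gripper opens to 87 mm and grips with 3 to 60 N. Pads are 19 mm wide; open, the fingers measure 117 mm over their backs; the gripper's body (75 mm by 190 mm) begins 51 mm behind the grasp point.
Start: joints at [-1.656, 26.849, -2.785, 87.806, 1.381, 65.374, -4.715], TCP at [675.017, 0.045, 241.573] pointing down, gripper open.
Joint ranges: [-148.3, 148.3], [-19.14, 114.17], [-79.39, 73.82], [5.75, 140.21], [-59.74, 239.74], [12.07, 113.84], [-152.46, 152.46]. Speed limits (degrees/s): [147.25, 147.25, 180, 180, 180, 180, 180].

## Interface

Orientations are given as a 3x3 rotation matrix whose columns are the frame's x, y, z axes.
In Python, from bench import ctrl gives the robot as it stands.
- The arm moves only by the shell command python3 -m crank 'ROWS' [FORCE]. ROWS is JSON, a list of rows, each a list of 3 entries, a list of its own where there are three numbers: the shift along the tool's x, y, z each as a share of 0.04 m, from -1 to 1, then the turn, a rotation vector about the tool's x, y, z each as a share of 0.12 rad, from -1 to 1, then the opening, from 0 (shut) to 1 (fully open). In form: [[[x, y, z], [wx, wy, wz], hand], ...]. A call has 1 to 20 rows; each row shifts and turns the commanded pose from where the row before left it, along the tool's axes as they then stand; what a row does not reach is not made up. A row lasts 1/12 s, in which the tool goes at most 41.7 mm and 7.16 degrees, less where a joint would pass 70% of its speed; a pose out of reach is approached as far as the arm can. A call with a number of a shift or a turn outside -1 to 1 is refused whole. A call with a gripper value outside its range is refused whole. The fingers move at their own pace and stop on an object; FORCE is the grip in N (left out, the last holds). Time passes only in rows, so rows that do not move let the fingers close. It gives the time, the measured TCP pose, the force, the opening and the grip force at its end, in the units of the state.
- ctrl.get_state(): the state, without advancing time (a new reading comes with each control period).
- ctrl.read_camera(name): name is "scene" or "side" or "wrist"; returns a dict with "frame" (420x560x3 uint8, red, green, blue), "camera_matrix" (3x3 intrinsics, pixels), "view" (4x4, takes a point from world to camera coordinates). Camera axes: x right, y down, z forward; pixel columns grow to the right and rows downward; lengths in mm; the calibration is good to about 2 mm. The wrist camera is an equidistant fisheye: a pixel r from the principal point sees the ray r / f radians off the axis. A picture is of the moment at which its call begins. There is no depth.
- ctrl.hand_in(): hands the job in; it is judged then, once.
Trained networks look in a picture, given as the dict that the camera call returned (one of the last four; its "shot" number tells which), for a name from the list of things; names that differ only in an ending like _2 or _b are one class to them, and where a whole thing is asked for, a point or a joint stands for the part that bears it (a point fixed in the world has none). Each returns a list of dicts, best first, with "conf" (0 to 1); they miss things now and then, are a little off and sometimes report something else, mostly with a low value. They report only what shows in the picture. A call takes as long as a camera call.
- ctrl.look_for(query, picture): "pixel" ([column, row] in pixels, amid what is visible of it).
- ctrl.cut_out(query, picture): "region" (420x560 bool, what is visible of it) and "pixel" ([column, row] in pixels, amid what is visible of it).
- ctrl.tip_of(query, picture): "pixel" ([column, row] in pixels: a listed point, or the origin of a listed thing).
The state is a dict: "time_s": time; "joints": joint angles; "dq": joint speeds; "joint_efforts": joint torques, N m; "tcp_pos": TCP position; "ee_rot": TCP orientation; "contact_force": force on the tool from outside, world axes, zero at the start; "wrist_torque": the same for the moment, N m; "finger_gap": finger opening in mm; "grasp_force": force on a finger pad.
Only numpy, scipy, OpenCV 4.12 (cv2) and the standard library are available. Lean on these libraries where they do the work, as an engineer would, in place of code of your own. Each camera call takes 0.05 s, during which the arm holds its last target. There are 200 camera calls.

## Working session

There is one attempt and no reset: what is moved stays moved. The work goes in short steps, Python scripts to look and compute and a shell command to move; the robot and the scene stay as the last step left them, time stands still between calls to the robot, and variables do not carry over. Pictures are saved under pics/ and viewed, at most 10 in all, crops included, and the job is handed in when it is done.

```bash
ls; mkdir -p pics; cat > h.py <<'E'
import numpy as np, cv2
from bench import ctrl
def shot(n,name=None):
    p=ctrl.read_camera(n)
    if name: cv2.imwrite('pics/'+name,p['frame'][:,:,::-1].copy())
    return p
def ray(p,px,fish=False):
    K=p['camera_matrix'];V=np.array(p['view'])
    x=(px[0]-K[0][2])/K[0][0];y=(px[1]-K[1][2])/K[1][1]
    if fish:
        r=np.hypot(x,y)+1e-12;d=np.array([x/r*np.sin(r),y/r*np.sin(r),np.cos(r)])
    else: d=np.array([x,y,1.])
    R=V[:3,:3];o=-R.T@V[:3,3];d=R.T@d
    return o,d/np.linalg.norm(d)
def atz(p,px,z,fish=False):
    o,d=ray(p,px,fish);return o+d*(z-o[2])/d[2]
def tri(rs):
    A=0;b=0
    for o,d in rs:
        M=np.eye(3)-np.outer(d,d);A=A+M;b=b+M@o
    return np.linalg.solve(A,b)
def proj(p,P,fish=False):
    V=np.array(p['view']);K=np.array(p['camera_matrix']);c=V[:3,:3]@np.array(P)+V[:3,3]
    if fish:
        t=np.arctan2(np.hypot(c[0],c[1]),c[2]);s=t/(np.hypot(c[0],c[1])+1e-12);u=c[:2]*s
    else: u=c[:2]/c[2]
    return K[0][0]*u[0]+K[0][2],K[1][1]*u[1]+K[1][2]
E
python3 - <<'E'
from h import *
ps={n:shot(n,n+'1.png') for n in('scene','side','wrist')}
im=np.hstack([cv2.resize(ps[n]['frame'],(400,300)) for n in('scene','side')]);im2=np.hstack([cv2.resize(ps['wrist']['frame'],(400,300)),np.zeros((300,400,3),np.uint8)])
cv2.imwrite('pics/all1.png',np.vstack([im,im2])[:,:,::-1])
for n,p in ps.items():
    K=np.array(p['camera_matrix']);print(n,K[0,0],(-np.array(p['view'])[:3,:3].T@np.array(p['view'])[:3,3]).round())
    for q in('bar_mid','block','collar_top','yoke_mid'):
        print(q,[(np.round(d['pixel'],1).tolist(),round(d['conf'],2)) for d in ctrl.tip_of(q,p)][:3])
s=ctrl.get_state();print(s['time_s'],np.round(s['ee_rot'],3).tolist())
E
```

```text
pics
scene 409.62437215767346 [1048.  405.  497.]
bar_mid [([358.8, 241.1], 0.89)]
block [([351.7, 286.8], 0.61)]
collar_top [([210.0, 181.3], 0.81)]
yoke_mid [([206.9, 169.0], 0.94)]
side 416.6383867312978 [ 296. -336.  663.]
bar_mid []
block [([243.2, 205.4], 0.83)]
collar_top [([341.6, 265.4], 0.76)]
yoke_mid []
wrist 325.19226210127806 [674.  79. 384.]
bar_mid []
block [([152.9, 16.5], 0.73)]
collar_top []
yoke_mid []
0.75 [[-0.0, 1.0, 0.0], [1.0, 0.0, 0.0], [0.0, 0.0, -1.0]]
```

View pics/all1.png

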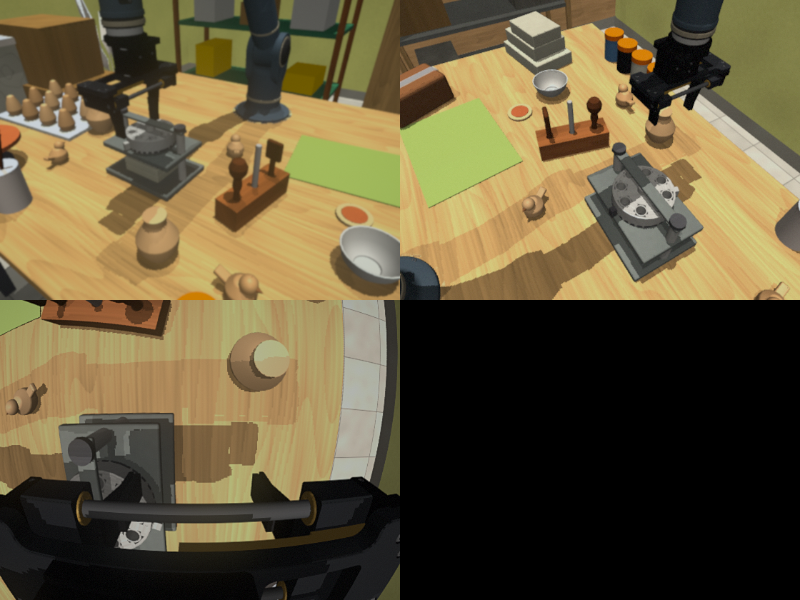

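The bar is the grey rod in the block's middle hole: about (258,145) in the scene tile and (571,102) in the side tile. The press is to its right, and its yoke runs roughly left to right.

```bash
python3 - <<'E'
from h import *
a=shot('scene');b=shot('side')
t=lambda q,p:ctrl.tip_of(q,p)[0]['pixel'] if ctrl.tip_of(q,p) else None
for q,z in(('bar_mid',95),('block',0),('collar_top',137),('yoke_mid',163)):
    for p in(a,b):
        x=t(q,p)
        if x is not None: print(q,atz(p,x,z).round(1))
for n,p in(('a',a),('b',b)):
    for d in ctrl.cut_out('bar_mid',p)[:2]:
        ys,xs=np.nonzero(d['region']);print('bar',n,d['conf'],len(xs))
        if len(xs)<30: continue
        top=ys.min();bot=ys.max()
        f=np.polyfit(ys,xs,1)
        for y,z in((top,170),(bot,80)):print(y,np.polyval(f,y).round(1),atz(p,(np.polyval(f,y),y),z).round(1))
    for q in('collar_top','yoke_mid'):
      for d in ctrl.cut_out(q,p)[:1]:
        ys,xs=np.nonzero(d['region']);print(q,xs.min(),xs.max(),ys.min(),ys.max())
cv2.imwrite('pics/a2.png',np.hstack([cv2.resize(a['frame'][100:300,130:330],(400,400),interpolation=2),cv2.resize(b['frame'][180:400,240:440],(400,440),interpolation=2)[:400]])[:,:,::-1])
E
```

```text
bar_mid [531.2 212.1  95. ]
bar_mid [529.9 205.8  95. ]
block [538.5 209.3   0. ]
block [529.2 213.8   0. ]
collar_top [549.5 -95.8 137. ]
collar_top [553.2 -93.7 137. ]
yoke_mid [561.9 -82.7 163. ]
yoke_mid [548.6 -91.6 163. ]
bar a 0.64 518
202 361.6 [525.5 203.7 170. ]
262 355.5 [558.9 217.4  80. ]
collar_top 172 245 168 215
yoke_mid 144 284 150 281
bar b 0.64 335
140 236.4 [527.6 210.  170. ]
186 240.7 [516.3 182.2  80. ]
collar_top 296 389 231 318
yoke_mid 258 424 199 394
```

View pics/a2.png

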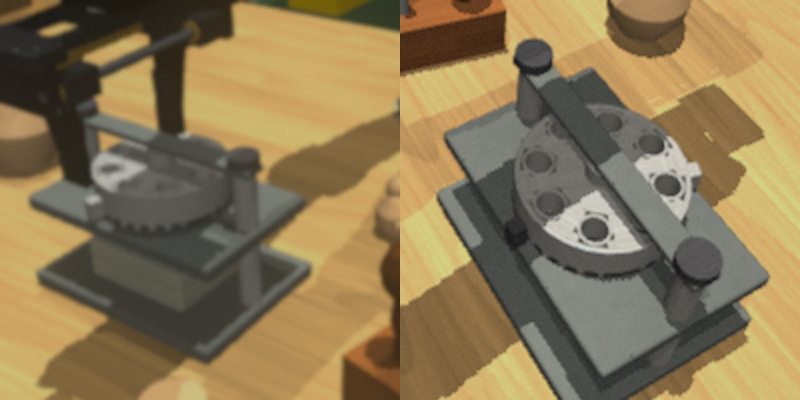

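Side camera view (right half of the picture): the nuts are at about (307,207) and (388,309), the lug at (387,266), the dark stop at (297,296), and six or seven holes are visible. I'll turn those into coordinates.

```bash
python3 - <<'E'
from h import *
b=shot('side');g=lambda x,y:((x-400)/2+240,y/2+180)
for n,x,y,z in(('nutL',534,47,173),('nutR',697,252,173),('lug',696,170,130),('stop',515,232,100),('h1',538,161,137),('h2',549,203,137),('h3',594,229,137),('h4',667,185,137),('h5',652,144,137),('h6',609,122,137)):
    print(n,atz(b,g(x,y),z).round(1))
H=np.array([atz(b,g(x,y),137)[:2] for x,y in((538,161),(549,203),(594,229),(667,185),(652,144),(609,122))])
from scipy.optimize import least_squares
r=least_squares(lambda v:np.ravel(np.linalg.norm(H-v,axis=1)-48),[550,-93]);c=r.x;print(c,r.fun.round(1))
print(np.degrees(np.arctan2(*(H-c).T[::-1])).round(1))
E
```

```text
nutL [554.4  13.9 173. ]
nutR [ 550.4 -186.6  173. ]
lug [ 616.4 -120.3  130. ]
stop [480.  -83.5 100. ]
h1 [514.3 -58.1 137. ]
h2 [501.6 -92.4 137. ]
h3 [ 517.6 -125.7  137. ]
h4 [ 585.2 -122.7  137. ]
h5 [598.3 -88.2 137. ]
h6 [582.1 -55.1 137. ]
[549.84441482 -90.3536724 ] [ 0.   0.3 -0.1 -0.1  0.5 -0.2]
[ 137.8 -177.5 -132.4  -42.4    2.5   47.6]
```

```bash
python3 -m crank '[[[0.743,-0.525,0],[0,0,0],1],[[0.743,-0.525,0],[0,0,0],1],[[0.743,-0.525,0],[0,0,0],1],[[0.743,-0.525,0],[0,0,0],1],[[0.743,-0.525,0],[0,0,0],1],[[0.743,-0.525,0],[0,0,0],1],[[0.743,-0.525,0],[0,0,1],1],[[0,0,0],[0,0,1],1],[[0,0,0],[0,0,1],1],[[0,0,0],[0,0,1],1],[[0,0,0],[0,0,1],1],[[0,0,0],[0,0,1],1],[[0,0,0],[0,0,1],1],[[0,0,0],[0,0,1],1],[[0,0,0],[0,0,1],1],[[0,0,0],[0,0,1],1],[[0,0,0],[0,0,1],1],[[0,0,0],[0,0,1],1],[[0,0,0],[0,0,0],1],[[0,0,0],[0,0,0],1]]' 60
python3 - <<'E'
from h import *
p={n:shot(n) for n in('wrist','scene','side')}
cv2.imwrite('pics/w3.png',np.hstack([cv2.resize(p['wrist']['frame'],(400,300)),cv2.resize(p['side']['frame'][100:250,150:350],(400,300),interpolation=2)])[:,:,::-1])
for n in p:
  for q,z in(('bar_mid',95),('block',0)):
    for d in ctrl.tip_of(q,p[n])[:1]: print(n,q,np.round(d['pixel'],1),round(d['conf'],2),atz(p[n],d['pixel'],z,n=='wrist').round(1))
E
```

```text
time_s: 3.67
tcp_pos: [528.0, 208.2, 241.7]
ee_rot: [[0.991, 0.134, 0.0], [0.134, -0.991, 0.0], [0.0, -0.0, -1.0]]
contact_force: [-0.2, -0.1, 0.1]
finger_gap: 87.1
grasp_force: 0.0
wrist bar_mid [275.8 195.3] 0.75 [530.4 205.7  95. ]
wrist block [275.8 179. ] 0.6 [525.4 204.6   0. ]
scene bar_mid [357.8 240.9] 0.97 [524.2 204.1  95. ]
scene block [353.2 287.7] 0.89 [532.2 208.2   0. ]
side bar_mid [238.5 172.3] 0.52 [523.5 204.   95. ]
```

View pics/w3.png

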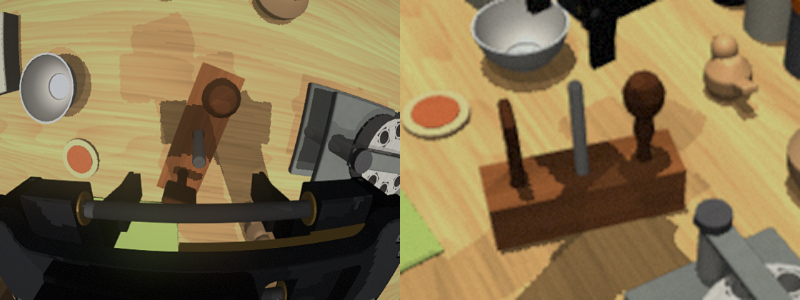

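The wrist view shows the bar's top at tile (199,162), the knob tool beyond it at (220,97), the paddle nearer at (180,182), and the block tilted. I'll compute the angle and top position.

```bash
python3 - <<'E'
from h import *
p=shot('wrist');f=lambda x,y,z:atz(p,(x*1.4,y*1.4),z,True).round(1)
for a in((205,63,60),(157,187,60),(243,72,60),(199,163,170),(197,131,60)):print(a,f(*a))
d=f(205,63,60)-f(157,187,60);print(np.degrees(np.arctan2(d[1],d[0])))
d=f(205,63,60)-f(243,72,60);print(np.linalg.norm(d),np.degrees(np.arctan2(d[1],d[0]))-90)
s=shot('side');g=lambda x,y,z:atz(s,(x/2+150-200,y/2+100),z).round(1)
print('side',g(482,168,60),g(496,249,0),g(686,207,0),g(575,83,170),g(583,172,60))
d=g(686,207,0)-g(496,249,0);print(np.linalg.norm(d),np.degrees(np.arctan2(d[1],d[0])))
h=p and ctrl.cut_out('bar_mid',p)
for n,q in(('wrist',p),('side',s)):
  for d in ctrl.cut_out('bar_mid',q)[:1]:
    ys,xs=np.nonzero(d['region']);print(n,ys.min(),xs[ys<=ys.min()+1].mean(),ys.max(),xs[ys>=ys.max()-1].mean())
st=ctrl.get_state();print(st['joints'])
E
```

```text
(205, 63, 60) [630.7 207.5  60. ]
(157, 187, 60) [436.5 256.3  60. ]
(243, 72, 60) [626.5 153.4  60. ]
(199, 163, 170) [526.9 203.4 170. ]
(197, 131, 60) [533.7 205.8  60. ]
-14.105642391731593
54.262786511567946 -4.439197065224846
side [439.5 254.5  60. ] [422.6 199.3   0. ] [619.9 152.2   0. ] [527.5 205.2 170. ] [525.3 199.1  60. ]
202.84402875115646 -13.426518263760022
side 140 237.0 186 240.0
[ -30.66483906   16.72642469    6.0915781   103.12170186   -2.01677497
   60.25108721 -106.32575118]
```

```bash
python3 -m crank '[[[0,0,0],[0,0,1],1],[[0,0,0],[0,0,1],1],[[0,0,0],[0,0,1],1],[[0,0,0],[0,0,0.11],1],[[0,0.075,0],[0,0,0],1],[[0,0,0.7],[0,0,0],1],[[0,0,0.7],[0,0,0],1],[[0,0,0.7],[0,0,0],1],[[0,0,0.643],[0,0,0],1],[[0,0,0],[0,0,0],1],[[0,0,0],[0,0,0],1],[[0,0,0],[0,0,0],0],[[0,0,0],[0,0,0],0],[[0,0,0],[0,0,0],0],[[0,0,0],[0,0,0],0],[[0,0,0],[0,0,0],0],[[0,0,0],[0,0,0],0],[[0,0,0],[0,0,0],0],[[0,0,0],[0,0,0],0]]' 60
```

```text
time_s: 5.95
tcp_pos: [527.3, 205.2, 131.9]
ee_rot: [[0.971, -0.24, 0.0], [-0.24, -0.971, 0.0], [0.0, -0.0, -1.0]]
contact_force: [-0.3, -0.5, -0.1]
finger_gap: 41.6
grasp_force: 0.0
```

```bash
python3 -m crank '[[[0,0,0],[0,0,0],0],[[0,0,0],[0,0,0],0],[[0,0,0],[0,0,0],0],[[0,0,0],[0,0,0],0],[[0,0,0],[0,0,0],0],[[0,0,0],[0,0,0],0],[[0,0,0],[0,0,0],0],[[0,0,0],[0,0,0],0]]' 60
```

```text
time_s: 6.62
tcp_pos: [527.3, 205.2, 131.8]
ee_rot: [[0.971, -0.24, 0.0], [-0.24, -0.971, 0.0], [0.0, -0.0, -1.0]]
contact_force: [0.1, -0.6, -0.7]
finger_gap: 12.5
grasp_force: 60.0
```

```bash
python3 -m crank '[[[0,0,-0.2],[0,0,0],0],[[0,0,-0.5],[0,0,0],0],[[0,0,-0.5],[0,0,0],0],[[0,0,-0.5],[0,0,0],0],[[0,0,-0.6],[0,0,0],0],[[0,0,-0.7],[0,0,0],0],[[0,0,-0.7],[0,0,0],0],[[0,0,-0.7],[0,0,0],0],[[0,0,-0.1],[0,0,0],0],[[0,0,0],[0,0,0],0]]' 60
python3 - <<'E'
from h import *
p={n:shot(n) for n in('wrist','scene','side')}
cv2.imwrite('pics/w4.png',np.hstack([cv2.resize(p['scene']['frame'],(400,300)),cv2.resize(p['side']['frame'],(400,300),interpolation=2)])[:,:,::-1])
R=[]
for n in p:
  for q,z in(('bar_mid',275),):
    for d in ctrl.tip_of(q,p[n])[:1]: print(n,q,np.round(d['pixel'],1),round(d['conf'],2),atz(p[n],d['pixel'],z,n=='wrist').round(1)); R.append(ray(p[n],d['pixel'],n=='wrist'))
if len(R)>1: print(tri(R))
print(ctrl.get_state()['joints'])
E
```

```text
time_s: 7.45
tcp_pos: [528.1, 205.3, 314.1]
ee_rot: [[0.971, -0.24, 0.004], [-0.24, -0.971, 0.002], [0.003, -0.003, -1.0]]
contact_force: [-0.6, 0.2, -2.0]
finger_gap: 12.6
grasp_force: 60.0
wrist bar_mid [271.9 244.2] 0.71 [529.  205.3 275. ]
scene bar_mid [369.6 139.7] 0.94 [530.9 207.5 275. ]
side bar_mid [232.8  96.6] 0.59 [520.8 193.  275. ]
[525.27671419 204.72176372 269.58324866]
[ -33.9701668    13.42243868   10.29308156   98.35970902   -2.5401071
   68.62656501 -126.90785044]
```

View pics/w4.png

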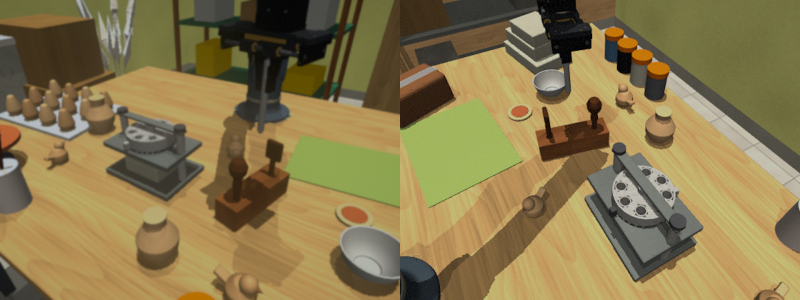

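```bash
python3 -m crank '[[[0.1,0.45,0],[0,0,0],0],[[0.192,0.9,0],[0,0,0],0],[[0.192,0.9,0],[0,0,0],0],[[0.192,0.9,0],[0,0,0],0],[[0.192,0.9,0],[0,0,0],0],[[0.192,0.9,0],[0,0,0],0],[[0.192,0.9,0],[0,0,0],0],[[0.192,0.9,0],[0,0,0],0],[[0.192,0.9,0],[0,0,0],0],[[0.1,0.45,0],[0,0,0],0],[[0,0,0],[0,0,0],0],[[0,0,0],[0,0,0],0]]' 60
python3 - <<'E'
from h import *
p={n:shot(n) for n in('wrist','scene','side')}
cv2.imwrite('pics/w5.png',np.hstack([cv2.resize(p['scene']['frame'][80:230,120:320],(400,300)),cv2.resize(p['side']['frame'][140:350,220:430],(400,400),interpolation=2)[:300]])[:,:,::-1])
for n in p:
  for d in ctrl.tip_of('bar_mid',p[n])[:1]: print(n,np.round(d['pixel'],1),round(d['conf'],2),atz(p[n],d['pixel'],277,n=='wrist').round(1))
  for d in ctrl.cut_out('bar_mid',p[n])[:1]:
    ys,xs=np.nonzero(d['region']);print(n,'mask',ys.min(),xs[ys<=ys.min()+1].mean(),ys.max(),xs[ys>=ys.max()-1].mean())
    b=(xs[ys>=ys.max()-3].mean(),ys.max());print(atz(p[n],b,202,n=='wrist'),'expect',proj(p[n],(517.5,-125.7,202),n=='wrist'))
E
```

```text
time_s: 8.75
tcp_pos: [516.4, -127.1, 311.1]
ee_rot: [[0.97, -0.243, -0.001], [-0.243, -0.97, 0.0], [-0.001, 0.0, -1.0]]
contact_force: [-0.3, 0.6, -1.0]
finger_gap: 12.9
grasp_force: 60.0
wrist [273.2 242. ] 0.6 [ 520.5 -128.9  277. ]
wrist mask 203 274.5 331 274.5
[396.11381859 -98.53524003 202.        ] expect (np.float64(270.57795531907914), np.float64(209.4564876421712))
scene [199.4 102.2] 0.77 [ 529.9 -115.   277. ]
scene mask 94 198.75 141 204.5
[ 526.53712287 -117.72509897  202.        ] expect (np.float64(204.43326359278376), np.float64(138.59869824365438))
side [352.  239.5] 0.83 [ 514.6 -132.4  277. ]
side mask 215 347.0 272 341.3333333333333
[ 514.00855483 -127.99538813  202.        ] expect (np.float64(342.60213197420154), np.float64(269.53112244020883))
```

View pics/w5.png

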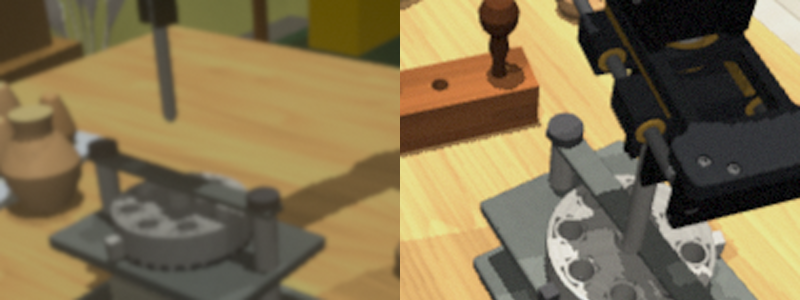

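```bash
python3 -m crank '[[[0.018,-0.04,0.45],[0,0,0],0],[[0,0,0.45],[0,0,0],0],[[0,0,0.45],[0,0,0],0],[[0,0,0],[0,0,0],0],[[0,0,0],[0,0,0],0]]' 60
python3 - <<'E'
from h import *
p={n:shot(n) for n in('wrist','scene','side')}
w=p['wrist']['frame'][150:300,180:380]
cv2.imwrite('pics/w6.png',np.hstack([cv2.resize(p['scene']['frame'][120:220,140:260],(400,333),interpolation=2),cv2.resize(p['side']['frame'][200:325,270:420],(400,333),interpolation=2)])[:,:,::-1])
R=[]
st=ctrl.get_state();z=st['tcp_pos'][2]-112
for n in('scene','side'):
  for d in ctrl.cut_out('bar_mid',p[n])[:1]:
    ys,xs=np.nonzero(d['region'])
    b=(xs[ys>=ys.max()-3].mean(),ys.max());R.append(ray(p[n],b));print(n,b,atz(p[n],b,z))
print(tri(R),z,st['tcp_pos'])
for P in((517.5,-125.7,137),(517.5,-125.7,z)):print(proj(p['scene'],P),proj(p['side'],P))
E
```

```text
time_s: 9.62
tcp_pos: [517.6, -124.4, 257.4]
ee_rot: [[0.971, -0.24, -0.002], [-0.24, -0.971, 0.0], [-0.002, 0.0, -1.0]]
contact_force: [0.1, 0.2, -0.6]
finger_gap: 12.6
grasp_force: 60.0
scene (np.float64(206.73684210526315), np.int64(164)) [ 515.94232481 -129.25504631  147.23447219]
side (np.float64(338.62068965517244), np.int64(291)) [ 518.40155576 -126.48291196  147.23447219]
[ 517.90714873 -127.11351643  148.57733627] 147.23447219456187 [ 518.9053953  -124.85597259  259.23447219]
(np.float64(208.1007332234936), np.float64(169.36767475267564)) (np.float64(336.9338562613067), np.float64(294.504760426049))
(np.float64(207.54431562802807), np.float64(164.69949705851698)) (np.float64(337.7631518781696), np.float64(290.85099875886965))
```

View pics/w6.png

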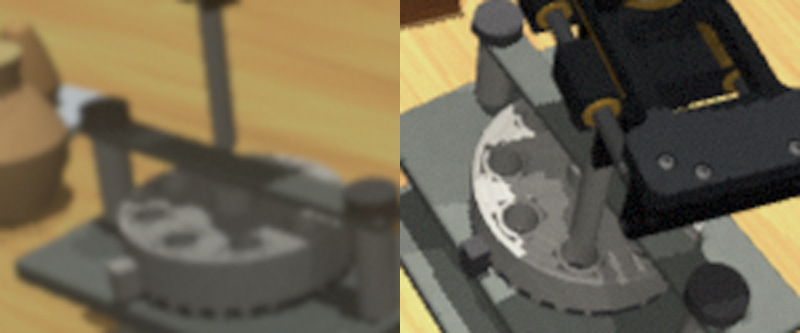

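The side view shows the foot at (575,255), directly over the front-right hole, and triangulation agrees to about 1 mm. I'll insert it.

```bash
python3 -m crank '[[[0,-0.02,0.25],[0,0,0],0],[[0,0,0.2],[0,0,0],0],[[0,0,0],[0,0,0],0]]' 60;  python3 -m crank '[[[0,0,0.25],[0,0,0],0],[[0,0,0.2],[0,0,0],0],[[0,0,0],[0,0,0],0],[[0,0,0],[0,0,0],0]]' 60
```

```text
time_s: 10.12
tcp_pos: [516.9, -123.4, 237.7]
ee_rot: [[0.971, -0.24, -0.004], [-0.24, -0.971, 0.001], [-0.004, 0.0, -1.0]]
contact_force: [0.1, 0.0, -2.5]
finger_gap: 13.0
grasp_force: 60.0
time_s: 10.45
tcp_pos: [517.8, -123.8, 221.0]
ee_rot: [[0.971, -0.24, -0.002], [-0.24, -0.971, 0.0], [-0.002, 0.0, -1.0]]
contact_force: [-0.7, -0.1, -2.1]
finger_gap: 12.7
grasp_force: 60.0
```

```bash
cat >> h.py <<'E'
def arc(a0,a1,n,start=None,c=(550,-90),r=48,yaw=-13.9):
    a=np.radians(np.linspace(a0,a1,n+1));P=np.c_[c[0]+r*np.cos(a),c[1]+r*np.sin(a)]
    if start is not None:P[0]=start
    t=np.radians(yaw);x=np.array([np.cos(t),np.sin(t)]);y=np.array([np.sin(t),-np.cos(t)])
    D=np.diff(P,axis=0)/40;print(np.c_[D@x,D@y].round(3).tolist(),P[-1])
E
python3 -c "
from h import *
arc(228,124,17,(517.5,-124.5))"
```

```text
[[-0.093, -0.04], [-0.102, -0.078], [-0.093, -0.088], [-0.083, -0.097], [-0.072, -0.106], [-0.061, -0.113], [-0.048, -0.119], [-0.035, -0.123], [-0.022, -0.126], [-0.008, -0.128], [0.005, -0.128], [0.019, -0.127], [0.032, -0.124], [0.045, -0.12], [0.058, -0.114], [0.07, -0.107], [0.081, -0.099]] [523.15874063 -50.20619652]
```

```bash
python3 -m crank '[[[-0.093,-0.04,0],[0,0,0],0],[[-0.1,-0.08,0],[0,0,0],0],[[-0.093,-0.088,0],[0,0,0],0],[[-0.083,-0.097,0],[0,0,0],0],[[-0.072,-0.106,0],[0,0,0],0],[[-0.06,-0.113,0],[0,0,0],0],[[0,0,0],[0,0,0],0]]' 60; python3 -m crank '[[[-0.048,-0.119,0],[0,0,0],0],[[-0.035,-0.123,0],[0,0,0],0],[[-0.022,-0.126,0],[0,0,0],0],[[-0.008,-0.128,0],[0,0,0],0],[[0.005,-0.128,0],[0,0,0],0],[[0.019,-0.127,0],[0,0,0],0],[[0,0,0],[0,0,0],0]]' 60;  python3 -m crank '[[[0.032,-0.124,0],[0,0,0],0],[[0.045,-0.12,0],[0,0,0],0],[[0.058,-0.114,0],[0,0,0],0],[[0.07,-0.107,0],[0,0,0],0],[[0.08,-0.1,0],[0,0,0],0],[[0,0,0],[0,0,0],0],[[0,0,0],[0,0,0],0]]' 60
python3 - <<'E'
from h import *
p={n:shot(n) for n in('scene','side')}
cv2.imwrite('pics/w7.png',np.hstack([cv2.resize(p['scene']['frame'][120:220,140:260],(400,333),interpolation=2),cv2.resize(p['side']['frame'][200:325,270:420],(400,333),interpolation=2)])[:,:,::-1])
E
```

```text
time_s: 11.03
tcp_pos: [503.0, -96.7, 221.7]
ee_rot: [[0.971, -0.238, -0.001], [-0.238, -0.971, 0.002], [-0.002, -0.002, -1.0]]
contact_force: [-0.6, -0.0, -1.8]
finger_gap: 12.9
grasp_force: 60.0
time_s: 11.62
tcp_pos: [508.0, -66.6, 221.7]
ee_rot: [[0.971, -0.238, -0.0], [-0.238, -0.971, 0.002], [-0.001, -0.002, -1.0]]
contact_force: [0.3, 0.5, -1.8]
finger_gap: 13.0
grasp_force: 60.0
time_s: 12.2
tcp_pos: [524.4, -48.0, 221.7]
ee_rot: [[0.971, -0.239, -0.0], [-0.239, -0.971, 0.002], [-0.0, -0.002, -1.0]]
contact_force: [0.1, 0.1, -1.9]
finger_gap: 13.0
grasp_force: 60.0
```

View pics/w7.png

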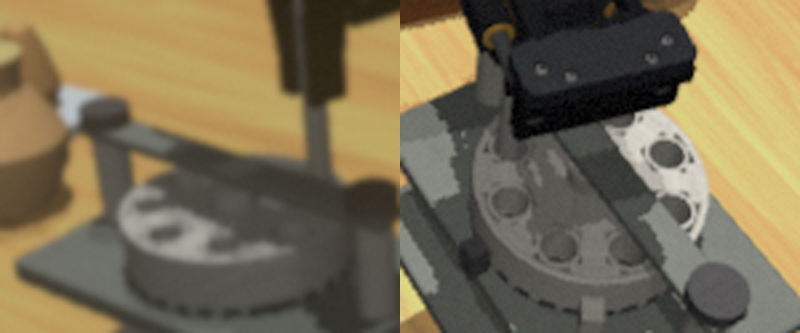

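The collar has turned: the lug is now at crop (594,310), with open front holes at (511,203), (559,247) and (628,248). I'll locate the holes.

```bash
python3 - <<'E'
from h import *
b=shot('side');g=lambda x,y:((x-400)*.375+270,y*.375+200)
c=np.array([550,-90.])
for n,x,y in(('A',511,202),('B',559,246),('C',628,248),('D',668,153)):
    P=atz(b,g(x,y),137)[:2];d=P-c;print(n,P.round(1),np.linalg.norm(d).round(1),np.degrees(np.arctan2(d[1],d[0])).round(1)%360)
P=atz(b,g(594,302),137)[:2]-c;print(P,np.degrees(np.arctan2(P[1],P[0]))%360)
print(ctrl.get_state()['joints'])
E
```

```text
A [503.2 -82.3] 47.4 170.6
B [ 510.6 -117.6] 48.1 215.0
C [ 541.7 -136.8] 47.5 260.0
D [598.1 -99.4] 49.0 348.9
[-42.26126829 -63.10750056] 236.19092353699452
[-15.61844221  14.28888875  19.62800143 110.26157425  -5.79286931
  56.38934864 -97.20491259]
```

```bash
python3 -m crank '[[[0,0.02,-0.15],[0,0,0],0],[[0,0,-0.3],[0,0,0],0],[[0,0,-0.35],[0,0,0],0],[[0,0,-0.35],[0,0,0],0],[[0,0,0],[0,0,0],0],[[0.019,0.427,0],[0,0,0],0],[[0.019,0.427,0],[0,0,0],0],[[0.019,0.427,0],[0,0,0],0],[[0.019,0.427,0],[0,0,0],0],[[0,0,0],[0,0,0],0],[[0,0,0],[0,0,0],0]]' 60
python3 - <<'E'
from h import *
p={n:shot(n) for n in('scene','side')}
cv2.imwrite('pics/w8.png',np.hstack([cv2.resize(p['scene']['frame'][120:220,140:260],(400,333),interpolation=2),cv2.resize(p['side']['frame'][200:325,270:420],(400,333),interpolation=2)])[:,:,::-1])
R=[]
for n in('scene','side'):
  for d in ctrl.cut_out('bar_mid',p[n])[:1]:
    ys,xs=np.nonzero(d['region'])
    b=(xs[ys>=ys.max()-3].mean(),ys.max());R.append(ray(p[n],b));print(n,b,atz(p[n],b,155))
print(tri(R),ctrl.get_state()['tcp_pos'])
E
```

```text
time_s: 13.27
tcp_pos: [509.9, -117.9, 267.5]
ee_rot: [[0.97, -0.242, -0.0], [-0.242, -0.97, 0.001], [-0.0, -0.0, -1.0]]
contact_force: [0.3, 0.3, -1.6]
finger_gap: 12.8
grasp_force: 60.0
scene (np.float64(211.85714285714286), np.int64(161)) [ 512.14158198 -118.04766776  155.        ]
side (np.float64(330.14814814814815), np.int64(286)) [ 509.40822598 -117.45663696  155.        ]
[ 510.45099814 -118.06269076  154.45914258] [ 510.63217754 -115.98192136  267.6161426 ]
```

View pics/w8.png

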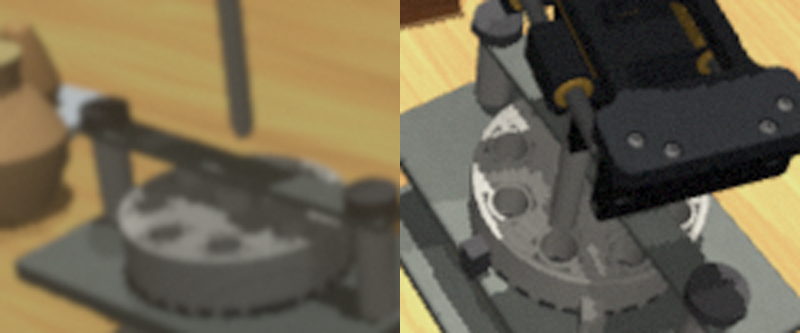

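The side view shows the foot at about (557,237), just above hole B, and triangulation agrees to under 1 mm. Going down.

```bash
python3 -m crank '[[[0,0,0.3],[0,0,0],0],[[0,0,0.3],[0,0,0],0],[[0,0,0],[0,0,0],0]]' 60;  python3 -m crank '[[[0,0,0.3],[0,0,0],0],[[0,0,0.25],[0,0,0],0],[[0,0,0],[0,0,0],0],[[0,0,0],[0,0,0],0]]' 60
python3 -c "
from h import *
arc(215,164,9,(510.8,-117.6))"
```

```text
time_s: 13.72
tcp_pos: [509.2, -115.9, 241.7]
ee_rot: [[0.971, -0.238, -0.004], [-0.238, -0.971, 0.001], [-0.004, 0.0, -1.0]]
contact_force: [-0.2, 0.6, -2.0]
finger_gap: 12.8
grasp_force: 60.0
time_s: 14.05
tcp_pos: [510.2, -116.9, 221.6]
ee_rot: [[0.971, -0.24, -0.001], [-0.24, -0.971, 0.0], [-0.001, 0.0, -1.0]]
contact_force: [-0.0, -0.2, -1.9]
finger_gap: 12.7
grasp_force: 60.0
[[-0.089, -0.083], [-0.077, -0.09], [-0.068, -0.097], [-0.058, -0.104], [-0.047, -0.109], [-0.036, -0.113], [-0.025, -0.116], [-0.013, -0.118], [-0.002, -0.119]] [503.85943859 -76.76940692]
```

```bash
python3 -m crank '[[[-0.085,-0.083,0],[0,0,0],0],[[-0.077,-0.09,0],[0,0,0],0],[[-0.068,-0.097,0],[0,0,0],0],[[-0.058,-0.104,0],[0,0,0],0],[[-0.047,-0.109,0],[0,0,0],0],[[-0.036,-0.113,0],[0,0,0],0],[[-0.025,-0.116,0],[0,0,0],0],[[0,0,0],[0,0,0],0]]' 60; python3 -m crank '[[[-0.013,-0.118,0],[0,0,0],0],[[-0.0,-0.1,0],[0,0,0],0],[[0,0,0],[0,0,0],0],[[0,0,0],[0,0,0],0]]' 60;python3 -m crank '[[[0.005,-0.04,0],[0,0,0],0],[[0,0,0],[0,0,0],0]]' 60
```

```text
time_s: 14.72
tcp_pos: [501.7, -84.1, 221.8]
ee_rot: [[0.971, -0.238, -0.001], [-0.238, -0.971, 0.002], [-0.001, -0.001, -1.0]]
contact_force: [-0.0, -0.4, -1.8]
finger_gap: 12.9
grasp_force: 60.0
time_s: 15.05
tcp_pos: [503.0, -76.3, 221.5]
ee_rot: [[0.971, -0.239, -0.002], [-0.239, -0.971, 0.001], [-0.002, -0.001, -1.0]]
contact_force: [0.4, -0.3, -1.4]
finger_gap: 13.1
grasp_force: 60.0
time_s: 15.22
tcp_pos: [503.3, -75.7, 221.4]
ee_rot: [[0.971, -0.24, -0.002], [-0.24, -0.971, 0.0], [-0.002, 0.0, -1.0]]
contact_force: [-0.9, -0.9, -2.1]
finger_gap: 13.1
grasp_force: 60.0
```

```bash
for i in 1 2 3; do python3 -m crank '[[[0.004,-0.04,0],[0,0,0],0],[[0,0,0],[0,0,0],0],[[0,0,0],[0,0,0],0]]' 60 | grep -E 'tcp|contact'; done
python3 - <<'E'
from h import *
p={n:shot(n) for n in('scene','side')}
cv2.imwrite('pics/w9.png',np.hstack([cv2.resize(p['scene']['frame'][120:220,140:260],(400,333),interpolation=2),cv2.resize(p['side']['frame'][200:325,270:420],(400,333),interpolation=2)])[:,:,::-1])
E
```

```text
tcp_pos: [504.0, -75.1, 221.6]
contact_force: [-0.6, -4.3, -1.6]
tcp_pos: [504.2, -74.8, 221.6]
contact_force: [-2.7, -6.3, -1.9]
tcp_pos: [504.4, -74.4, 221.6]
contact_force: [-2.8, -8.4, -1.4]
```

View pics/w9.png

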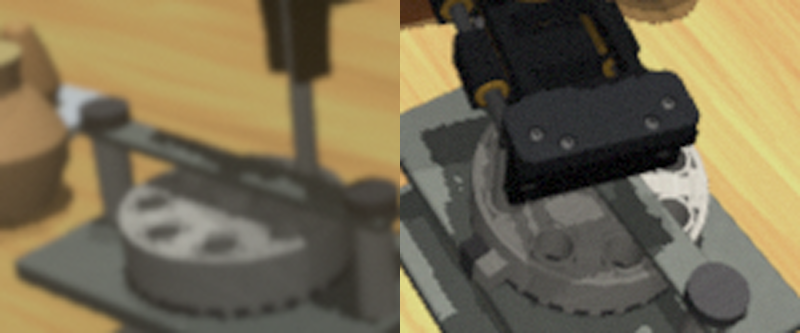

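The lug, at (491,265) in the side crop, now sits against the stop at (468,255), and the force is building firmly. I'll give one last push, unload, lower the foot to the hole's bottom and release.

```bash
python3 -m crank '[[[0.004,-0.06,0],[0,0,0],0],[[0,0,0],[0,0,0],0],[[0,0,0],[0,0,0],0]]' 60 | grep -E 'tcp|contact'; python3 -m crank '[[[-0.004,0.1,0],[0,0,0],0],[[-0.004,0.08,0],[0,0,0],0],[[0,0,0],[0,0,0],0],[[0,0,0],[0,0,0],0]]' 60 | grep -E 'tcp|contact';python3 -m crank '[[[0,0,0.04],[0,0,0],0],[[0,0,0.02],[0,0,0],0],[[0,0,0],[0,0,0],0]]' 60 | grep -E 'tcp|contact'
```

```text
tcp_pos: [504.7, -73.8, 221.6]
contact_force: [-2.8, -11.2, -0.3]
tcp_pos: [504.5, -75.4, 222.0]
contact_force: [-1.0, -1.7, -0.6]
tcp_pos: [504.7, -75.4, 219.4]
contact_force: [1.0, -1.6, -1.9]
```

```bash
python3 -m crank '[[[0,0.03,0],[0,0,0],0],[[0,0,0.03],[0,0,0],0],[[0,0,0],[0,0,0],0]]' 20 | grep -E 'tcp|contact'; python3 -m crank '[[[0,0,0],[0,0,0],0.25],[[0,0,0],[0,0,0],0.25],[[0,0,0],[0,0,0],0.25],[[0,0,0],[0,0,0],0.25],[[0,0,0],[0,0,0],0.35],[[0,0,0],[0,0,0],0.5],[[0,0,0],[0,0,0],0.5],[[0,0,0],[0,0,0],0.5],[[0,0,0],[0,0,0],0.5],[[0,0,0],[0,0,0],0.5],[[0,0,0],[0,0,0],0.5]]'; python3 -m crank '[[[0,0,-0.3],[0,0,0],0.5],[[0,0,-0.6],[0,0,0],0.5],[[0,0,-0.6],[0,0,0],0.5],[[0,0,-0.6],[0,0,0],0.5],[[0,0,-0.6],[0,0,0],0.5],[[0,0,0],[0,0,0],0.5],[[0,0,0],[0,0,0],0.5]]'
python3 - <<'E'
from h import *
p={n:shot(n) for n in('scene','side')}
cv2.imwrite('pics/w10.png',np.hstack([cv2.resize(p['scene']['frame'][70:220,120:280],(400,375),interpolation=2),cv2.resize(p['side']['frame'][160:325,260:436],(400,375),interpolation=2)])[:,:,::-1])
E
```

```text
tcp_pos: [504.4, -76.5, 218.7]
contact_force: [-0.8, 0.1, 2.5]
time_s: 18.07
tcp_pos: [504.1, -77.0, 218.2]
ee_rot: [[0.971, -0.24, 0.0], [-0.24, -0.971, 0.0], [0.0, -0.0, -1.0]]
contact_force: [-0.1, -0.0, -0.6]
finger_gap: 43.2
grasp_force: 0.0
time_s: 18.65
tcp_pos: [504.6, -77.1, 327.5]
ee_rot: [[0.971, -0.24, 0.003], [-0.24, -0.971, 0.0], [0.003, -0.001, -1.0]]
contact_force: [0.6, -0.2, -0.2]
finger_gap: 43.6
grasp_force: 0.0
```

View pics/w10.png

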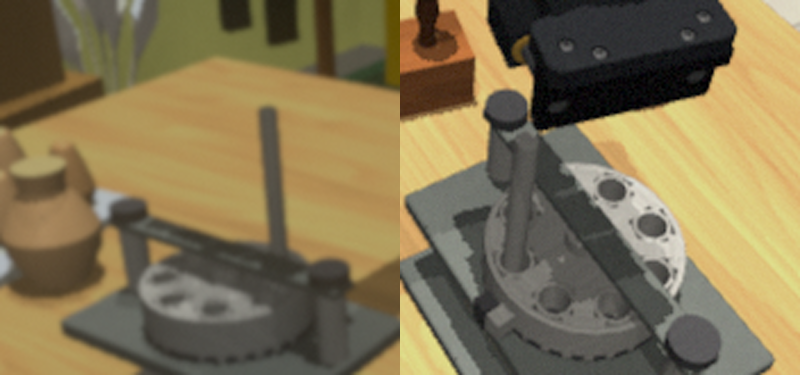

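The bar stands in its hole with the lug against the stop, at about (497,313) in the side crop. I'll check the collar angle from the holes before handing in.

```bash
python3 - <<'E'
from h import *
b=shot('side');c=np.array([550,-90.])
for x,y in((612,189),(652,225),(553,298),(613,304)):
    P=atz(b,((x-400)*.44+260,y*.44+160),137)[:2];d=P-c;print(np.linalg.norm(d).round(1),np.degrees(np.arctan2(d[1],d[0])).round(1)%45)
E
```

```text
48.3 30.9
48.3 30.6
48.0 30.69999999999999
47.8 31.5
```

```bash
python3 -c "
from bench import ctrl
print(ctrl.hand_in())"
```

```text
the job is handed in; nothing more can be done
None
```

I closed the press in two strokes at about 19 s: the collar's lug is up against the stop, the bar is left standing in its hole with the gripper clear, and the job is handed in (no verdict was returned).

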